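Take the record brush from its stand and hold it ready over the record

ROBOT

A 7-joint arm with a two-finger parallel gripper is mounted at the origin on the work surface. World frame = base frame: x ahead of the robot, y to its left, z up, the work surface at z = 0. Lengths are in m, angles in rad, forces in N, time in s.
With the tool pointing down it reaches from about 0.425 to 0.925 m from the base axis. Payload 6.8 kg.
Tool frame: the origin (TCP) lies on the front face of the gripper's body, between the roots of the fingers; the fingertips stand 73 mm ahead of it and the grasp point (between the pads) lies 54 mm ahead of it (tcp_to_tips is the distance from the TCP to the fingertips, in m); z points along the fingers, x is the direction in which the jaws open and shut, and the axes are right-handed (so a half turn about z gives the same grasp; the last joint's range is limited). The gripper opens to 85 mm and grips with 20 to 120 N. Pads are 22 mm wide; open, the fingers measure 114 mm over their backs; the gripper's body (76 mm by 85 mm) begins 54 mm behind the grasp point. The pads swing forward as they close: fully open they stand 13 mm farther back than shut.
Start: joints at [-1.288, 0.477, 0.022, 1.555, -0.011, 1.109, -0.083], TCP at [0.257, 0.624, 0.304] pointing down, gripper open.
Joint ranges: [-2.96, 2.96], [-0.34, 2.1], [-1.41, 1.46], [0.24, 2.44], [-1.37, 4.51], [0.17, 1.92], [-2.96, 2.96]. Speed limits (rad/s): [2.39, 2.39, 3.14, 3.14, 3.14, 3.14, 3.14].

INTERFACE

Orientations are given as a unit quaternion [w, x, y, z].
In Python, from station import get_obs, read_camera, hand_in, look_for, silhouettes, tcp_to_tips gives the robot as it stands. The module is installed in compiled form; this text tells all that it offers.
- The arm moves only by the tool apply_moves, never from a script. Its argument "moves" is a list of rows, each a list of 3 entries, a list of its own where there are three numbers: the shift along the tool's x, y, z in units of 25 mm (1.0 is 25 mm), then the turn, a rotation vector about the tool's x, y, z in units of 10 degrees (1.0 is 10 degrees), then the gripper's target within -1 to 1 (fully open at 1, half-way at 0, shut at -1). In form: [[[dx, dy, dz], [rx, ry, rz], jaw], ...]. A call has 1 to 20 rows; each row is the pose to reach, as a shift and turn from the pose commanded when the call began, along the tool's axes at that moment; what a row does not reach only later rows make up. A row lasts 1/8 s, in which the tool goes at most 62.5 mm and 10.7 degrees, less where a joint would pass 70% of its speed; a pose out of reach is approached as far as the arm can. A call with a gripper value outside its range is refused whole. The fingers move at their own pace and stop on an object; "force" is the grip in N (left out, the last holds). Time passes only in rows, so rows that repeat a pose let the fingers close. It gives the time, the measured TCP pose, the force and the opening at its end, in the units of the state.
- get_obs(): the state, without advancing time (a new reading comes with each control period).
- read_camera(name): name is "scene" or "top" or "wrist"; returns a dict with "color" (400x640x3 uint8, red, green, blue), "mtx" (3x3 intrinsics, pixels), "eye" and "rotation" of the camera in the world; the wrist camera has in their place "hand_eye" (4x4, takes a point from camera to tool coordinates, whose origin is the TCP and whose axes are the tool frame's). Camera axes: x right, y up, looking along -z (the intrinsics and any distortion apply to the point x, -y, -z); pixel columns grow to the right and rows downward; lengths in m; the calibration is good to about 2 mm. The wrist camera is an equidistant fisheye: a pixel r from the principal point sees the ray r / f radians off the axis. A picture is of the moment at which its call begins: read the wrist's pose just before it. There is no depth.
- hand_in(): hands the job in, once; it reports no verdict.
Trained networks look in the newest picture that a camera, given by its name, has taken for a name from the list of things; names that differ only in an ending like _2 or _b are one class to them, and where a whole thing is asked for, a point or a joint stands for the part that bears it (a point fixed in the world has none). Each returns a list of dicts, best first, with "conf" (0 to 1); they miss things now and then, are a little off and sometimes report something else, mostly with a low value. They report only what shows in the picture. A call takes as long as a camera call. They do not tell look-alikes from the thing itself.
- look_for(camera, query): "pixel" ([row, column] in pixels, amid what is visible of it).
- silhouettes(camera, query): "mask" (400x640 bool, what is visible of it) and "pixel" ([row, column] in pixels, amid what is visible of it).
The state is a dict: "t": time; "q": joint angles; "joint_vel": joint speeds; "joint_torque": joint torques, N m; "eef_pos": TCP position; "tool_rot": TCP orientation; "contact_force": force on the tool from outside, world axes, zero at the start; "torque": the same for the moment, N m; "gripper_width": opening from 0.0 (shut) to 1.0 (fully open).
Only numpy, scipy, OpenCV 4.12 (cv2) and the standard library are available. Lean on these libraries where they do the work, as an engineer would, in place of code of your own. Each camera call takes 0.05 s, during which the arm holds its last target.

TASK

Get ready to brush the record: draw the wooden-handled record brush up out of its sloping slot in the stand, turn it level with the bristles facing down, and hold it there with the bristle pad three to five centimetres above the grooves of the record, about midway between the label and the rim. Do not touch the record or any part of the record player, and leave the blue brush and everything else where it is. Finish while still holding the brush, steady, in that place.

Things in the scene. Friction and masses are not known exactly. Their poses are not given: they have to be found in the camera images.
- brush_grip (a point): Grip point on the centre line of the record brush's light wooden handle (22 mm wide in y, 18 thick in z). x runs from head to handle end, z out of the back (bristles face -z). Handle x -60 to +65 mm; aluminium head x -115 to -60, 60 wide, 16 thick; black bristles to z -18. About 90 g. Starts loose, head down in a slot, x sloping 50 degrees up and away from the robot, bristles facing down and away.
- brush_face (a point): Centre of the lower face of the record brush's stiff black bristle pad (49 x 56 mm): at x = -87.5, z = -18 mm from brush_grip, same axes.
- stand: Fixed brush stand: wooden base 150 x 190 x 8 mm, two aluminium slots at y = -45 and +45 mm. Origin: under the base's middle, on the table; x away from the robot at yaw 0. The slots lean 40 degrees from upright towards +x; each is 64 mm wide, 30 across, 55 deep along the slope; mouth centre about x = 7, z = 65 mm. Either brush may be in either slot; it comes out after 55 mm along its own +x.
- record (a point): Centre of the record's top face, on the player's platter, 108 mm above the table, z up. Black record, 300 mm in diameter, with a red label 100 mm in diameter and a thin spindle 14 mm high in its middle. It does not turn.
- player: Fixed record player, black plinth, top at 60 mm. Origin: on the table below the spindle; plinth x -180 to +180 mm, y -185 to +225 (x away from the robot at yaw 0). Tonearm parked beside the record: pillar at x 130, y 187, wooden tube along y = 187, x 190 to -135, all below 155 mm high. Motor at x -145, y -145, radius 28, 119 high. Stands left or right of the robot, the stand opposite.
- duster: Bystander: dusting brush of the same shape, size and axes (origin as brush_grip), blue plastic with white bristles, in the stand's other slot.
- driver: Bystander: red-handled screwdriver, 150 mm long, lying on the table between the robot and the stand. Origin near its middle, at table height.
- cleaner: Bystander: amber bottle, 56 mm in diameter, 150 mm high, standing at the right side. Origin: centre of its underside.
- gauge: Bystander: grey box 70 x 45 x 22 mm on the table beyond the stand. Origin: centre of its underside.
- adapter: Bystander: aluminium ring 38 mm in diameter, 10 mm high, lying on the table beside the stand, on its +y side. Origin: centre of its underside.
- jar: Bystander: glass jar with a steel cap, 60 mm in diameter, 70 mm high, on the table beyond the stand. Origin: centre of its underside.
There are look-alikes about, which are no part of the job. What is shaped like the part that bears brush_grip but green or yellow is not meant.

How it is judged:
On the way:
1. the record brush is drawn right out of its slot and held clear of the stand by the gripper (height (world z) of brush_face above 0.1 m and contact force between brush and stand below 0.05 N and contact force between the fingers and brush above 1 N), for 0.2 s.
At the end, for the whole second after the job is handed in: The gripper alone holds the record brush still, level and bristles down (within 11 degrees), the bristle face's centre 20 to 65 mm above the record and 70 to 130 mm from its centre; the blue brush and other bystanders are within 20 mm of where they began (angle between brush_face's own z axis and vertical below 0.2 rad and horizontal distance between brush_face and record between 0.07 and 0.13 m and z of brush_face in the frame of record between 0.02 and 0.065 m and contact force between the fingers and brush above 1 N and contact force between brush and player below 0.1 N and contact force between brush and stand below 0.1 N and linear speed of brush below 0.03 m/s and distance of each of duster, driver, cleaner, gauge, adapter, jar from where it was at the start of the episode below 0.02 m); the arm keeps its last pose, push and grip.
It fails at once if the brush touches the record or the record player (contact force between brush and player above 0.5 N).
It fails at once if the robot touches the record player (contact force between any of the arm, the fingers and player above 1 N).
It fails at once if the blue dusting brush or another bystander is disturbed (distance of any of duster, driver, cleaner, gauge, adapter, jar from where it was at the start of the episode above 0.03 m).
It also fails if it takes over 48 s, if anything falls off the work surface, if the arm or the gripper's body presses on something with over 40 N, if the wrist force passes 120 N, or if a joint passes its speed limit or range.

## Working session

There is one attempt and no reset: what is moved stays moved. The work goes in short steps, Python scripts to look and compute and a tool call to move; the robot and the scene stay as the last step left them, time stands still between calls to the robot, and variables do not carry over. Pictures are saved under pics/ and viewed, and the job is handed in when it is done.

Besides the shell and the picture viewer there is one more tool, called after ">>>" as a command line: name --argument value ..., lists and objects as JSON in quotes. apply_moves: Moves the arm, as the interface text tells. Its arguments: {"type":"object","properties":{"moves":{"type":"array"},"force":{"type":"number"}},"required":["moves"]}

```bash
mkdir -p pics; ls; cat > h.py <<'E'
import numpy as np, cv2
from station import *
def save(n,img): cv2.imwrite('pics/'+n,cv2.cvtColor(img,cv2.COLOR_RGB2BGR))
E
python3 - <<'E'
from h import *
o=get_obs();print({k:np.round(v,3) for k,v in o.items()},tcp_to_tips)
for n in ["scene","top","wrist"]:
    c=read_camera(n);save(n+'0.png',c["color"])
    print(n,{k:np.round(v,3).tolist() for k,v in c.items() if k!="color"})
    for q in ["brush_grip","duster","stand","player","record","driver","cleaner","gauge","adapter","jar"]:
        print(q,[(np.round(d["pixel"]).tolist(),round(d["conf"],2)) for d in look_for(n,q)][:4])
E
```

```text
pics
{'t': np.float64(0.0), 'q': array([-1.288,  0.478,  0.022,  1.556, -0.011,  1.109, -0.083]), 'joint_vel': array([ 0.   , -0.   , -0.   , -0.001,  0.001, -0.001,  0.001]), 'joint_torque': array([ 0.0000e+00, -5.9646e+01,  1.6080e+00, -2.8121e+01,  1.2000e-02,
        9.0000e-03, -0.0000e+00]), 'eef_pos': array([0.257, 0.624, 0.303]), 'tool_rot': array([ 0.001,  0.831,  0.556, -0.001]), 'contact_force': array([-0.595, -1.05 ,  0.121]), 'torque': array([ 0.045,  0.018, -0.018]), 'gripper_width': np.float64(1.002)} 0.0726
scene {'mtx': [[486.705, 0.0, 319.088], [0.0, 486.705, 192.973], [0.0, 0.0, 1.0]], 'eye': [1.494, -0.505, 1.456], 'rotation': [0.789, 0.267, 0.175, 0.526]}
brush_grip [([161.0, 309.0], 0.97), ([224.0, 345.0], 0.8), ([217.0, 259.0], 0.73), ([190.0, 207.0], 0.61)]
duster [([214.0, 281.0], 0.59)]
stand [([228.0, 272.0], 0.87)]
player [([175.0, 426.0], 0.94)]
record [([170.0, 426.0], 0.8)]
driver []
cleaner [([234.0, 164.0], 0.89)]
gauge [([264.0, 264.0], 0.78)]
adapter []
jar [([252.0, 294.0], 0.89), ([218.0, 305.0], 0.66)]
top {'mtx': [[494.016, 0.0, 322.915], [0.0, 
[... 425 characters left out ...]
[([248.0, 384.0], 0.65)]
cleaner [([222.0, 500.0], 0.9), ([209.0, 194.0], 0.16)]
gauge [([165.0, 405.0], 0.72)]
adapter [([205.0, 348.0], 0.55)]
jar [([159.0, 376.0], 0.61)]
wrist {'mtx': [[309.707, 0.0, 316.845], [0.0, 309.707, 199.485], [0.0, 0.0, 1.0]], 'hand_eye': [[1.0, -0.001, 0.001, -0.001], [-0.0, -0.953, -0.303, -0.077], [0.001, 0.303, -0.953, -0.07], [0.0, 0.0, 0.0, 1.0]]}
brush_grip [([334.0, 51.0], 0.65), ([352.0, 11.0], 0.59)]
duster []
stand [([387.0, 53.0], 0.84), ([352.0, 33.0], 0.52)]
player [([328.0, 248.0], 0.59)]
record [([328.0, 253.0], 0.7)]
driver [([352.0, 32.0], 0.62)]
cleaner [([377.0, 5.0], 0.83)]
gauge []
adapter [([354.0, 32.0], 0.41)]
jar [([354.0, 34.0], 0.19)]
```

View pics/scene0.png

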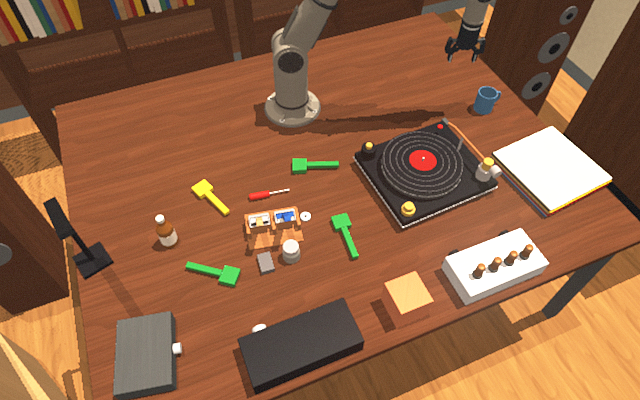

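View pics/top0.png

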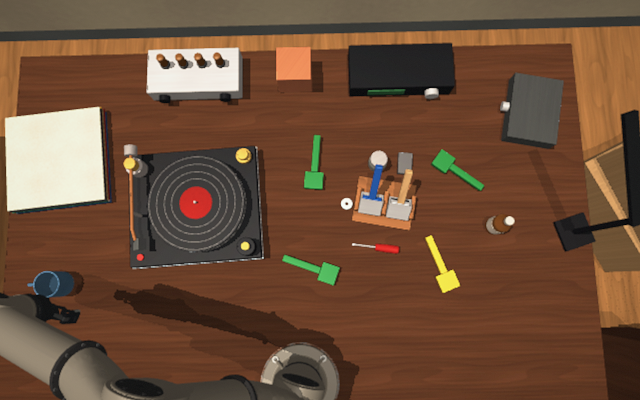

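View pics/wrist0.png

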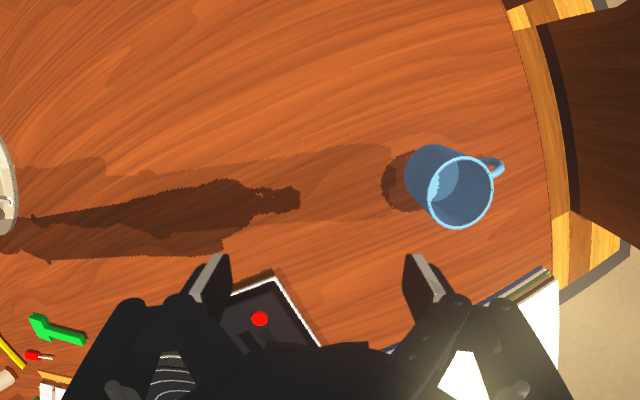

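```bash
python3 - <<'E'
import cv2
t=cv2.imread('pics/top0.png');cv2.imwrite('pics/topc.png',cv2.resize(t[130:300,290:490],None,fx=4,fy=3.5,interpolation=2)[:600,:800])
t=cv2.imread('pics/scene0.png');cv2.imwrite('pics/scenec.png',cv2.resize(t[150:290,190:380],None,fx=4,fy=4,interpolation=2)[:600,:800])
E
```

```text
(no output)
```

View pics/topc.png

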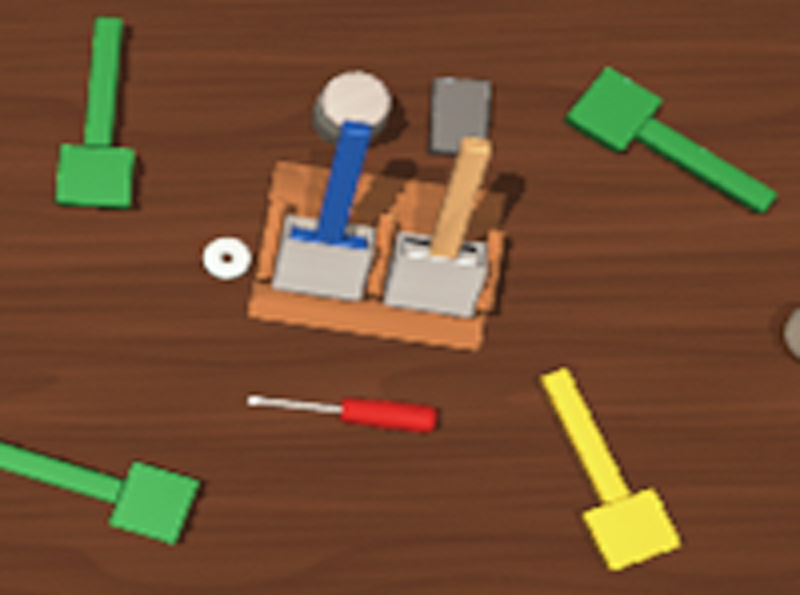

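View pics/scenec.png

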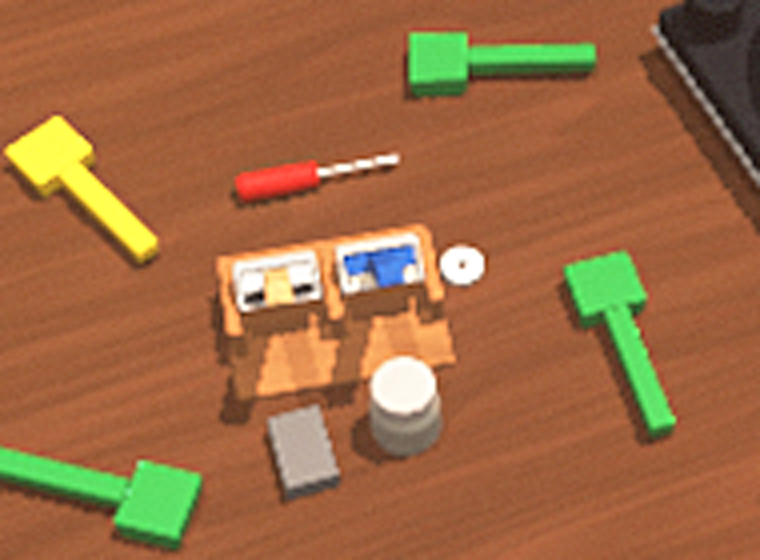

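The wanted brush is the light wooden handle at top px (190,403), in the stand's right slot. Candidates that could be taken for it:
- the blue duster at (187,372)
- the green look-alikes at (270,320), (168,451) and (163,315)
- the yellow look-alike at (265,442)

The crop shows a wood-coloured handle, so I choose (190,403).

```bash
cat >> h.py <<'E'
from scipy.spatial.transform import Rotation as R
from scipy.optimize import least_squares
def Rq(q): q=np.asarray(q);return R.from_quat([q[1],q[2],q[3],q[0]]).as_matrix()
def proj(c,P):
    p=(np.atleast_2d(P)-c["eye"])@Rq(c["rotation"]) if np.shape(c["rotation"])==(4,) else (np.atleast_2d(P)-c["eye"])@np.array(c["rotation"])
    p=p*[1,-1,-1]; K=c["mtx"]
    return np.c_[K[0,0]*p[:,0]/p[:,2]+K[0,2],K[1,1]*p[:,1]/p[:,2]+K[1,2]]  # u,v
def onplane(c,u,v,z):
    K=c["mtx"];d=np.array([(u-K[0,2])/K[0,0],-(v-K[1,2])/K[1,1],-1.])
    M=Rq(c["rotation"]);d=M@d;e=np.array(c["eye"]);return e+d*(z-e[2])/d[2]
E
python3 - <<'E'
from h import *
t=read_camera("top");s=read_camera("scene")
for n,c in (("top",t),("scene",s)):
    m=c["color"].astype(int)
    red=(m[...,0]>170)&(m[...,1]<60)&(m[...,2]<60)
    n_,l,st,ce=cv2.connectedComponentsWithStats(red.astype(np.uint8))
    for i in range(1,n_):
        if st[i,4]>100: print(n,st[i],ce[i],onplane(c,*ce[i],.108))
for p in [(352,220.9),(410,229.4),(358.75,176.3),(417.5,182.9)]: print(onplane(t,*p,.008))
for n in ("top","scene"):
    c=t if n=="top" else s
    for q in ["brush_grip","duster","stand"]:
        for d in silhouettes(n,q):
            ys,xs=np.where(d["mask"]);print(n,q,round(d["conf"],2),np.round(d["pixel"]),len(xs),xs.min(),xs.max(),ys.min(),ys.max(), c["color"][d["mask"]].mean(0).round())
E
```

```text
top [180 187  32  32 779] [195.2605905  202.33632863] [0.55792184 0.30456612 0.108     ]
top [375 244  24   9 143] [386.90909091 248.07692308] [ 0.4051914  -0.27539398  0.108     ]
[ 0.50152095 -0.17841655  0.008     ]
[ 0.46965139 -0.36464212  0.008     ]
[ 0.64833372 -0.20511457  0.008     ]
[ 0.62177405 -0.39658364  0.008     ]
top brush_grip 0.95 [168. 448.] 663 431 483 149 190 [ 61. 148.  70.]
top brush_grip 0.63 [267. 321.] 600 282 338 255 283 [ 80. 178.  91.]
top brush_grip 0.61 [277. 440.] 674 425 459 235 291 [230. 214.  69.]
top brush_grip 0.6 [188. 402.] 386 390 411 169 205 [196. 153. 109.]
top brush_grip 0.56 [169. 315.] 565 304 322 134 188 [ 72. 168.  82.]
top duster 0.87 [186. 375.] 317 363 381 164 199 [ 55.  92. 155.]
top stand 0.98 [207. 384.] 2169 353 415 176 228 [181. 135. 103.]
scene brush_grip 0.93 [163. 310.] 396 293 338 158 173 [ 83. 188.  86.]
scene brush_grip 0.81 [226. 344.] 477 332 357 213 257 [ 93. 206.  94.]
scene brush_grip 0.66 [216. 260.] 151 251 268 215 225 [228. 211. 176.]
scene brush_grip 0.66 [272. 223.] 622 186 240 261 285 [ 88. 199.  91.]
scene brush_grip 0.66 [192. 208.] 440 192 229 179 214 [246. 235.  71.]
scene duster 0.61 [214. 282.] 137 277 293 211 220 [109. 142. 209.]
scene stand 0.66 [228. 274.] 1760 245 303 206 249 [202. 142.  97.]
```

```bash
cat >> h.py <<'E'
SX,SY,YAW=0.5603,-0.2862,np.radians(-10)
def stand_T(x=SX,y=SY,yaw=YAW):
    T=np.eye(4);T[:3,:3]=R.from_euler('z',yaw).as_matrix();T[:3,3]=[x,y,0];return T
def brush_T(ys=-.045,T=None,off=.004):
    T=stand_T() if T is None else T
    a=np.radians(50);x=np.array([np.cos(a),0,np.sin(a)]);z=np.array([-np.sin(a),0,np.cos(a)])
    B=np.eye(4);B[:3,:3]=np.c_[x,[0,1,0],z];B[:3,3]=np.array([.007,ys,.065])+.06*x+off*z
    return T@B
def tf(T,P): return np.atleast_2d(P)@T[:3,:3].T+T[:3,3]
def box(x0,x1,y0,y1,z0,z1): return np.array([[x,y,z] for x in(x0,x1) for y in (y0,y1) for z in (z0,z1)])
E
python3 - <<'E'
from h import *
t=read_camera("top");s=read_camera("scene")
for n,c,(r0,r1,c0,c1) in (("top",t,(130,270,330,470)),("scene",s,(190,290,220,340))):
    k=5;im=cv2.resize(c["color"][r0:r1,c0:c1],None,fx=k,fy=k,interpolation=cv2.INTER_CUBIC)
    def dr(P,col):
        uv=(proj(c,P)-[c0,r0]+.5)*k
        for i in range(8):
            for b in (1,2,4):
                if not i&b: cv2.line(im,tuple(uv[i].astype(int)),tuple(uv[i|b].astype(int)),col,1)
    dr(tf(stand_T(),box(-.075,.075,-.095,.095,0,.008)),(0,255,0))
    for ys,col in ((-.045,(255,0,0)),(.045,(0,255,255))): dr(tf(brush_T(ys),box(-.06,.065,-.011,.011,-.009,.009)),col)
    save('ov_'+n+'.png',im[:600])
print(brush_T())
E
```

```text
[[ 0.63302222  0.17364818 -0.75440651  0.59434319]
 [-0.1116189   0.98480775  0.13302222 -0.33789693]
 [ 0.76604444  0.          0.64278761  0.11353382]
 [ 0.          0.          0.          1.        ]]
```

View pics/ov_top.png

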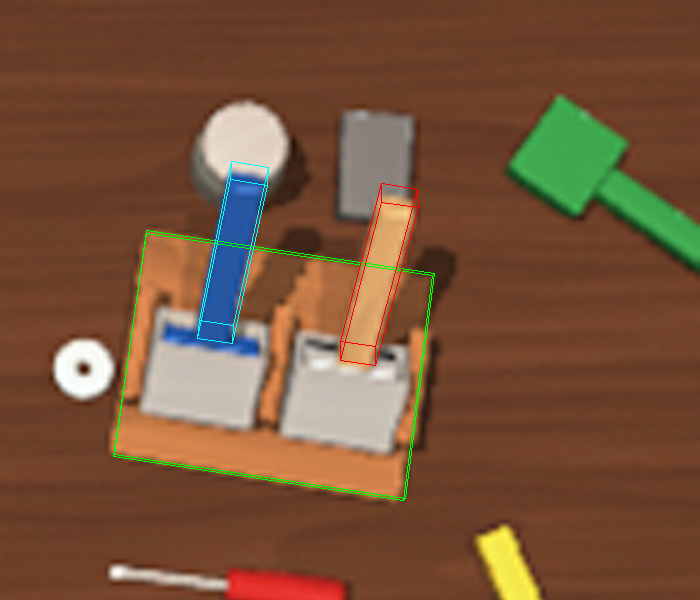

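View pics/ov_scene.png

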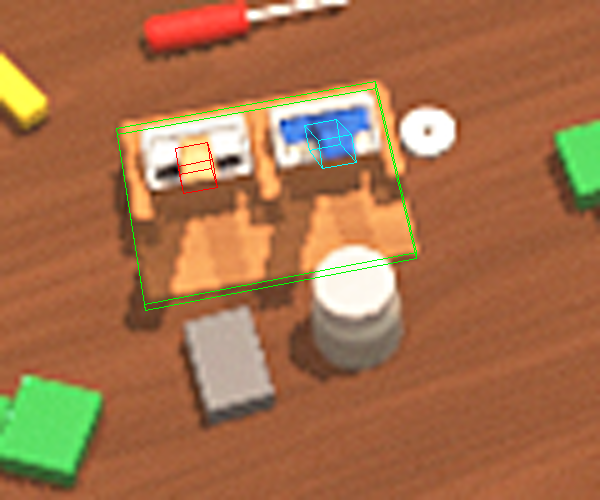

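The overlay agrees: base outline and wooden handle (pixel about 395,200 in the top crop) fit within 3–4 mm. Next is the move across at height.

```bash
cat >> h.py <<'E'
def tool_R(tilt,yaw,flip=False):
    """tool z tilted forward (towards yaw heading) from down; x = left of heading"""
    f=np.array([np.cos(yaw),np.sin(yaw),0]);t=np.radians(tilt)
    z=np.sin(t)*f+np.array([0,0,-np.cos(t)]);x=np.array([-f[1],f[0],0])*(-1 if flip else 1)
    return np.c_[x,np.cross(z,x),z]
def mv(pos,Rt):
    o=get_obs();R0=Rq(o["tool_rot"]);d=R0.T@(np.array(pos)-o["eef_pos"])/.025
    r=R.from_matrix(R0.T@Rt).as_rotvec(degrees=True)/10
    return d.round(2).tolist(),r.round(2).tolist()
E
python3 - <<'E'
from h import *
print(mv([.56,.1,.34],tool_R(0,YAW)))
E
```

```text
([-14.77, 19.19, -1.44], [0.0, 0.0, -1.24])
```

>>> apply_moves --moves '[[[-14.77,19.19,-1.44],[0,0,-1.24],1],[[-14.77,19.19,-1.44],[0,0,-1.24],1],[[-14.77,19.19,-1.44],[0,0,-1.24],1],[[-14.77,19.19,-1.44],[0,0,-1.24],1],[[-14.77,19.19,-1.44],[0,0,-1.24],1],[[-14.77,19.19,-1.44],[0,0,-1.24],1],[[-14.77,19.19,-1.44],[0,0,-1.24],1],[[-14.77,19.19,-1.44],[0,0,-1.24],1],[[-14.77,19.19,-1.44],[0,0,-1.24],1],[[-14.77,19.19,-1.44],[0,0,-1.24],1],[[-14.77,19.19,-1.44],[0,0,-1.24],1],[[-14.77,19.19,-1.44],[0,0,-1.24],1]]'

```text
t: 3.65
eef_pos: [0.5598, 0.1006, 0.3398]
tool_rot: [-0.0, 0.766, 0.643, 0.0]
contact_force: [-0.5, 0.1, -0.5]
gripper_width: 1.001
```

```bash
python3 - <<'E'
from h import *
o=get_obs();print(o["t"],o["q"].round(3),o["eef_pos"].round(3),Rq(o["tool_rot"]).round(2))
B=brush_T();g=tf(B,[.018,0,-.002])[0];Rt=tool_R(25,YAW)
print(g, g-.054*Rt[:,2])
print(mv(g-.054*Rt[:,2]-Rt[:,2]*.12,Rt))
E
```

```text
3.65 [-0.481  0.27   0.237  1.786 -0.071  1.094  1.178] [0.56  0.101 0.34 ] [[ 0.17  0.98 -0.  ]
 [ 0.98 -0.17  0.  ]
 [ 0.   -0.   -1.  ]]
[ 0.60724641 -0.34017212  0.12603704] [ 0.58477173 -0.33620922  0.17497766]
([-17.04, 1.98, 2.23], [-2.5, -0.0, 0.0])
```

>>> apply_moves --moves '[[[-17.04,1.98,2.23],[-2.5,0,0],1],[[-17.04,1.98,2.23],[-2.5,0,0],1],[[-17.04,1.98,2.23],[-2.5,0,0],1],[[-17.04,1.98,2.23],[-2.5,0,0],1],[[-17.04,1.98,2.23],[-2.5,0,0],1],[[-17.04,1.98,2.23],[-2.5,0,0],1],[[-17.04,1.98,2.23],[-2.5,0,0],1],[[-17.04,1.98,2.23],[-2.5,0,0],1],[[-17.04,1.98,2.23],[-2.5,0,0],1],[[-17.04,1.98,2.23],[-2.5,0,0],1],[[-17.04,1.98,2.23],[-2.5,0,0],1]]'

```text
t: 5.03
eef_pos: [0.5357, -0.3261, 0.2844]
tool_rot: [0.166, 0.747, 0.629, 0.14]
contact_force: [-0.9, -0.2, -0.1]
gripper_width: 0.997
```

```bash
cat >> h.py <<'E'
def projw(c,P,o):
    Rt=Rq(o["tool_rot"]);p=(np.atleast_2d(P)-o["eef_pos"])@Rt
    H=np.array(c["hand_eye"]);q=(p-H[:3,3])@H[:3,:3]*[1,-1,-1]
    rho=np.hypot(q[:,0],q[:,1]);th=np.arctan2(rho,q[:,2]);K=c["mtx"]
    return np.c_[K[0,0]*th*q[:,0]/rho+K[0,2],K[1,1]*th*q[:,1]/rho+K[1,2]]
E
python3 - <<'E'
from h import *
o=get_obs();print(o["t"],o["q"].round(3),o["eef_pos"].round(3),Rq(o["tool_rot"]).round(2))
c=read_camera("wrist");save("w1.png",c["color"]);im=c["color"].copy()
for ys,col in ((-.045,(255,0,0)),(.045,(0,255,255))):
  P=tf(brush_T(ys),box(-.06,.065,-.011,.011,-.009,.009));uv=projw(c,P,o)
  for i in range(8):
    for b in (1,2,4):
      if not i&b: cv2.line(im,tuple(uv[i].astype(int)),tuple(uv[i|b].astype(int)),col,1)
save("w1o.png",im)
E
```

```text
5.025 [ 0.248  0.292  0.308  1.966 -0.478  0.53   2.296] [ 0.536 -0.326  0.284] [[ 0.17  0.89  0.42]
 [ 0.99 -0.15 -0.07]
 [ 0.    0.42 -0.91]]
```

View pics/w1o.png

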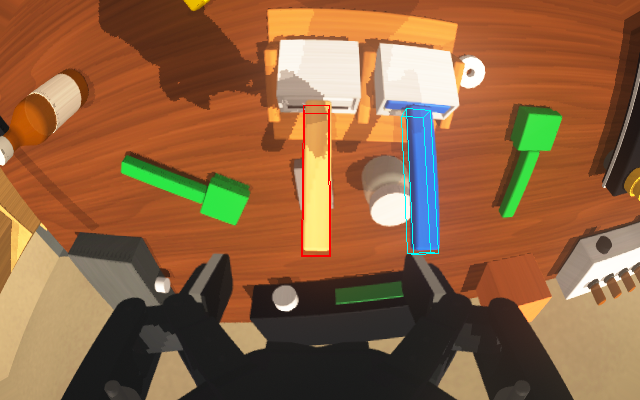

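The overlay lands on the wooden handle (px 316,180), right of the blue one at (425,180). I'll descend 120 mm along the tool axis with the jaws partly closed.

>>> apply_moves --moves '[[[0,0,1],[0,0,0],0.3],[[0,0,2],[0,0,0],0.3],[[0,0,3],[0,0,0],0.3],[[0,0,3.6],[0,0,0],0.3],[[0,0,4.2],[0,0,0],0.3],[[0,0,4.6],[0,0,0],0.3],[[0,0,4.7],[0,0,0],0.3],[[0,0,4.7],[0,0,0],0.3]]'

```text
t: 6.08
eef_pos: [0.5838, -0.337, 0.1779]
tool_rot: [0.166, 0.748, 0.628, 0.139]
contact_force: [-0.6, -0.1, -0.9]
gripper_width: 0.653
```

```bash
python3 - <<'E'
from h import *
o=get_obs();print(o["t"],o["q"].round(3),o["eef_pos"].round(3),Rq(o["tool_rot"]).round(2))
print(mv([.58477,-.33621,.17498],tool_R(25,YAW)))
c=read_camera("wrist");save("w2.png",c["color"])
E
```

```text
6.075 [ 0.348  0.502  0.17   1.931 -0.635  0.357  2.435] [ 0.584 -0.337  0.178] [[ 0.17  0.89  0.42]
 [ 0.98 -0.16 -0.07]
 [-0.    0.42 -0.91]]
([0.04, -0.02, 0.12], [0.0, 0.0, -0.0])
```

View pics/w2.png

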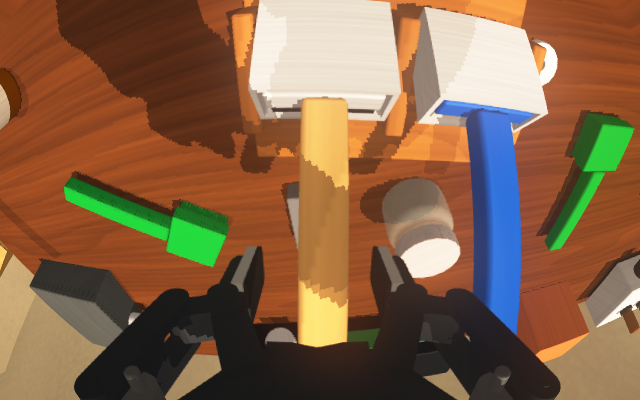

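The handle (px 325,200) is between the pads (255 and 380), so I close.

>>> apply_moves --moves '[[[0,0,0.1],[0,0,0],-1],[[0,0,0.1],[0,0,0],-1],[[0,0,0.1],[0,0,0],-1],[[0,0,0.1],[0,0,0],-1],[[0,0,0.1],[0,0,0],-1],[[0,0,0.1],[0,0,0],-1],[[0,0,0.1],[0,0,0],-1],[[0,0,0.1],[0,0,0],-1]]' --force 60

```text
t: 7.12
eef_pos: [0.5848, -0.3369, 0.1754]
tool_rot: [0.166, 0.748, 0.628, 0.139]
contact_force: [-0.5, -0.5, 0.0]
gripper_width: 0.248
```

```bash
python3 - <<'E'
from h import *
o=get_obs();print(o["t"],o["contact_force"],o["gripper_width"],o["eef_pos"])
B=brush_T();Rt=Rq(o["tool_rot"]);print("brush x in tool",Rt.T@B[:3,0]/.025*.11, "grip in tool", Rt.T@(B[:3,3]-o["eef_pos"]))
E
```

```text
7.125 [-0.50327241 -0.51066305  0.01697747] 0.2483655569632433 [ 0.58481164 -0.33692206  0.17536428]
brush x in tool [-1.31471183e-04  3.98762407e+00 -1.85979953e+00] grip in tool [ 0.00068705 -0.01746569  0.06007732]
```

>>> apply_moves --moves '[[[0,0.4,-0.19],[0,0,0],-1],[[0,0.9,-0.42],[0,0,0],-1],[[0,1.4,-0.65],[0,0,0],-1],[[0,1.9,-0.89],[0,0,0],-1],[[0,2.4,-1.12],[0,0,0],-1],[[0,2.9,-1.35],[0,0,0],-1],[[0,3.4,-1.59],[0,0,0],-1],[[0,3.9,-1.82],[0,0,0],-1],[[0,4.4,-2.05],[0,0,0],-1],[[0,4.7,-2.2],[0,0,0],-1],[[0,4.7,-2.2],[0,0,0],-1],[[0,4.7,-2.2],[0,0,0],-1],[[0,4.7,-2.2],[0,0,0],-1]]'

```text
t: 8.75
eef_pos: [0.6662, -0.3514, 0.2743]
tool_rot: [0.165, 0.748, 0.628, 0.139]
contact_force: [-0.8, 0.3, -0.2]
gripper_width: 0.251
```

```bash
python3 - <<'E'
from h import *
o=get_obs();print(o["t"],o["q"].round(3),o["contact_force"],o["gripper_width"],o["eef_pos"])
c=read_camera("wrist");save("w3.png",c["color"])
c=read_camera("scene");save("s3.png",cv2.resize(c["color"][100:300,180:440],None,fx=3,fy=3))
E
```

```text
8.75 [ 0.196  0.506  0.341  1.683 -0.509  0.609  2.226] [-0.81808629  0.29694309 -0.24721017] 0.25105218411687336 [ 0.66624986 -0.3513852   0.27427643]
```

View pics/w3.png

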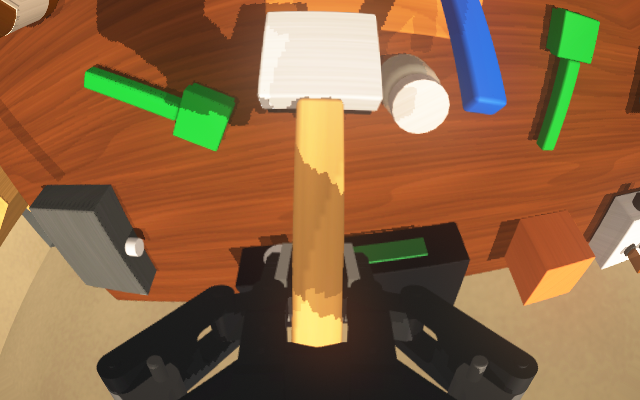

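View pics/s3.png

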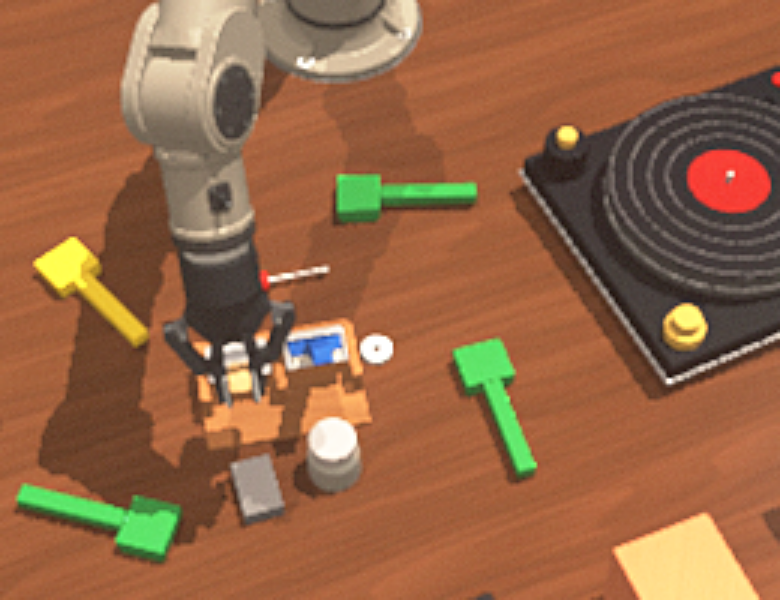

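The brush is clear of the slot: the head shows at px (322,60) in the wrist view. I'll raise it further and check the in-hand pose.

>>> apply_moves --moves '[[[0,0.8,-1.8],[0,0,0],-1],[[0,0.8,-1.8],[0,0,0],-1],[[0,0.8,-1.8],[0,0,0],-1],[[0,0.8,-1.8],[0,0,0],-1],[[0,0.8,-1.8],[0,0,0],-1]]'

```text
t: 9.48
eef_pos: [0.6656, -0.351, 0.3229]
tool_rot: [0.165, 0.748, 0.628, 0.139]
contact_force: [-0.5, -0.2, -1.1]
gripper_width: 0.246
```

```bash
cat >> h.py <<'E'
def G(ang=25.,y=-.0175,z=.060,x=.0):
    """brush in tool: x axis tilted ang from tool +y toward -z"""
    a=np.radians(ang);T=np.eye(4);bx=np.array([0,np.cos(a),-np.sin(a)]);by=np.array([1.,0,0])
    T[:3,:3]=np.c_[bx,by,np.cross(bx,by)];T[:3,3]=[x,y,z];return T
class I: pass
ID={"tool_rot":[1,0,0,0],"eef_pos":np.zeros(3)}
def ovw(c,T,n):
    im=c["color"].copy()
    for bb,col in ((box(-.06,.065,-.011,.011,-.009,.009),(255,0,0)),(box(-.115,-.06,-.03,.03,-.008,.008),(0,0,255))):
        uv=projw(c,tf(T,bb),ID)
        for i in range(8):
            for b in (1,2,4):
                if not i&b: cv2.line(im,tuple(uv[i].astype(int)),tuple(uv[i|b].astype(int)),col,1)
    save(n,im)
E
python3 - <<'E'
from h import *
c=read_camera("wrist");ovw(c,G(),"w4.png")
print(G()[:3,:3])
o=get_obs();print(o["t"],o["eef_pos"],o["gripper_width"])
E
```

```text
[[ 0.          1.          0.        ]
 [ 0.90630779  0.         -0.42261826]
 [-0.42261826  0.         -0.90630779]]
9.525 [ 0.6656842  -0.35109837  0.32312451] 0.25055321707931905
```

View pics/w4.png

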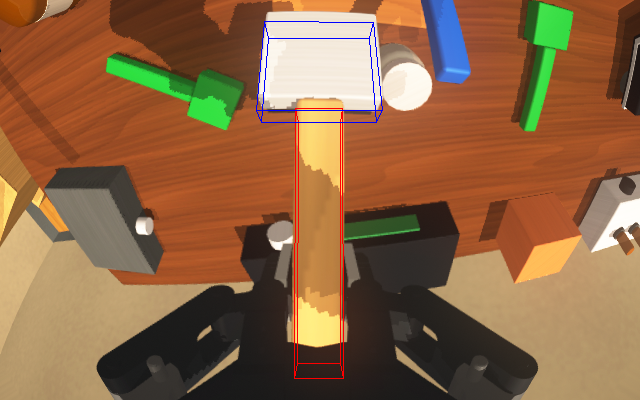

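```bash
python3 - <<'E'
from h import *
c=read_camera("wrist")
P=np.array([[-.115,.03,.008],[-.115,-.03,.008],[-.06,.03,.008],[-.06,-.03,.008],[-.06,-.011,.009],[-.06,.011,.009]])
print(projw(c,tf(G(),P),ID).round(0).tolist())
save("w5.png",cv2.resize(c["color"][0:140,220:420],None,fx=4,fy=4,interpolation=2))
E
```

```text
[[374.0, 22.0], [264.0, 22.0], [382.0, 111.0], [256.0, 110.0], [296.0, 108.0], [343.0, 109.0]]
```

View pics/w5.png

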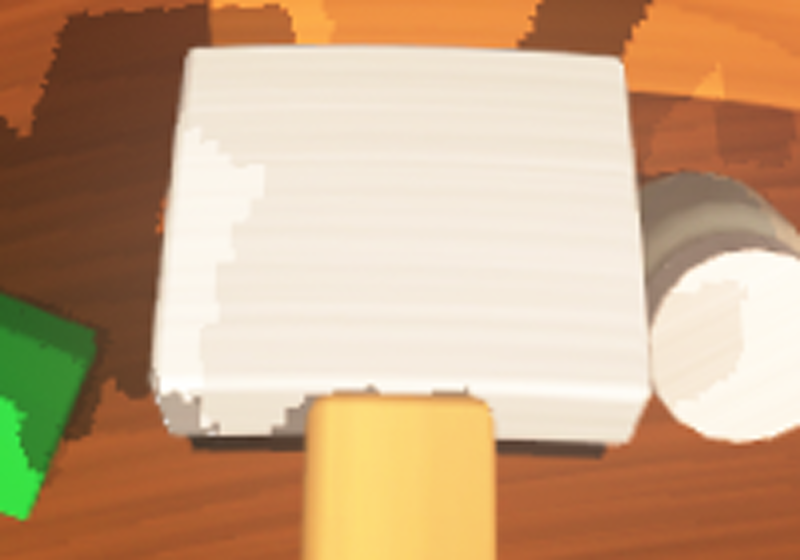

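```bash
python3 - <<'E'
from h import *
c=read_camera("wrist")
P=np.array([[-.115,-.03,.008],[-.115,.03,.008],[-.06,-.03,.008],[-.06,.03,.008],[-.06,-.03,-.008],[-.06,.03,-.008],[-.06,-.011,.009],[-.06,.011,.009]])
uv=np.array([[267,12],[375.5,14.5],[258.7,95.5],[381.7,97],[262,108.5],[378,110.5],[297,100],[343.5,101]])
def T(p):
    t=G(p[0],p[1],p[2],p[3]);t[:3,:3]=t[:3,:3]@R.from_euler('xz',[p[4],p[5]],degrees=True).as_matrix();return t
f=lambda p:(projw(c,tf(T(p),P),ID)-uv).ravel()
s=least_squares(f,[25,-.0175,.06,0,0,0],x_scale=[1,.001,.001,.001,1,1])
print(s.x.round(4),s.fun.round(1));print(repr(T(s.x).round(4)))
E
```

```text
[ 2.31141e+01 -2.25000e-02  6.51000e-02 -3.00000e-04 -1.87900e-01
 -7.84100e-01] [ 0.1 -0.5 -0.  -1.  -0.3  2.5  0.3  3.1  1.6  1.5 -2.   1.4  0.3 -3.4
 -0.1 -3.6]
array([[-1.370e-02,  9.999e-01,  3.300e-03, -3.000e-04],
       [ 9.196e-01,  1.390e-02, -3.925e-01, -2.250e-02],
       [-3.925e-01, -2.400e-03, -9.197e-01,  6.510e-02],
       [ 0.000e+00,  0.000e+00,  0.000e+00,  1.000e+00]])
```

```bash
cat >> h.py <<'E'
GB=G(24,-.0225,.064)
REC=np.array([.558,.305,.108])
def pose_for(grip,psi,tilt=-24.):
    Rt=tool_R(tilt,np.radians(psi));return np.array(grip)-Rt@GB[:3,3],Rt
E
python3 - <<'E'
from h import *
o=get_obs();B=np.eye(4);B[:3,:3]=Rq(o["tool_rot"]);B[:3,3]=o["eef_pos"];B=B@GB
print("brush now",B.round(3).tolist())
p,Rt=pose_for(B[:3,3]+[-.03,0,.03],-10);print("level",p,mv(p,Rt))
E
```

```text
brush now [[0.647, 0.174, -0.743, 0.672], [-0.114, 0.985, 0.131, -0.352], [0.754, 0.0, 0.657, 0.256], [0.0, 0.0, 0.0, 1.0]]
level [ 0.68820058 -0.36043766  0.33536364] ([-0.21, 1.06, -0.03], [4.9, -0.0, 0.0])
```

>>> apply_moves --moves '[[[0,0.2,0],[0.9,0,0],-1],[[0,0.4,0],[1.8,0,0],-1],[[-0.1,0.6,0],[2.7,0,0],-1],[[-0.1,0.8,0],[3.6,0,0],-1],[[-0.2,1,0],[4.4,0,0],-1],[[-0.21,1.06,0],[4.9,0,0],-1],[[-0.21,1.06,0],[4.9,0,0],-1],[[-0.21,1.06,0],[4.9,0,0],-1]]'

```text
t: 10.62
eef_pos: [0.6885, -0.3609, 0.3354]
tool_rot: [-0.159, 0.75, 0.629, -0.133]
contact_force: [0.4, -0.3, -0.7]
gripper_width: 0.249
```

```bash
python3 - <<'E'
from h import *
o=get_obs();print(o["t"],o["q"].round(3),o["gripper_width"])
c=read_camera("wrist");ovw(c,GB,"w6.png")
B=np.eye(4);B[:3,:3]=Rq(o["tool_rot"]);B[:3,3]=o["eef_pos"];B=B@GB
print("brush now",B.round(3).tolist())
face=REC+.1*np.array([np.cos(np.radians(-100)),np.sin(np.radians(-100)),0])+[0,0,.042]
ps=np.radians(15);grip=face+[.0875*np.cos(ps),.0875*np.sin(ps),.018]
for h in (.09,0):
    p,Rt=pose_for(grip+[0,0,h],15);print(p,mv(p,Rt))
E
```

```text
10.625 [ 0.17   0.893  0.508  0.908 -0.233  1.805  1.972] 0.24920121196171907
brush now [[0.985, 0.174, -0.002, 0.643], [-0.174, 0.985, 0.001, -0.353], [0.002, -0.0, 1.0, 0.286], [0.0, 0.0, 0.0, 1.0]]
[0.67015223 0.24122321 0.30731533] ([23.59, -4.03, 3.03], [0.01, -1.01, -2.29])
[0.67015223 0.24122321 0.21731533] ([23.59, -2.57, 6.32], [0.01, -1.01, -2.29])
```

View pics/w6.png

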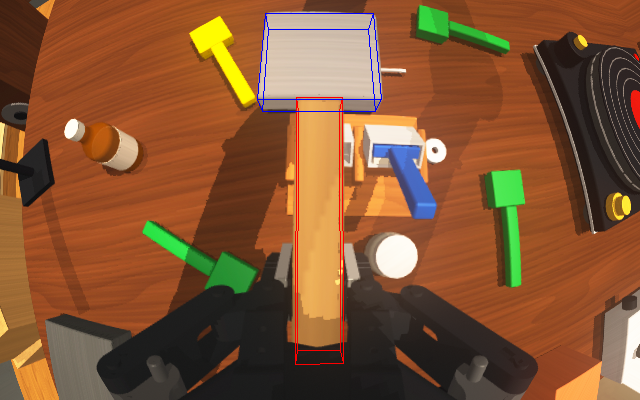

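The in-hand model matches and the brush is level. Next is the move over the record at height.

>>> apply_moves --moves '[[[2,-0.3,0.2],[0,-0.1,-0.2],-1],[[4,-0.7,0.5],[0,-0.2,-0.4],-1],[[6,-1,0.8],[0,-0.25,-0.6],-1],[[8,-1.4,1],[0,-0.35,-0.8],-1],[[10,-1.7,1.3],[0,-0.4,-1],-1],[[12,-2,1.5],[0,-0.5,-1.2],-1],[[14,-2.4,1.8],[0,-0.6,-1.4],-1],[[16,-2.7,2],[0,-0.7,-1.6],-1],[[18,-3.1,2.3],[0,-0.8,-1.8],-1],[[20,-3.4,2.6],[0,-0.85,-2],-1],[[22,-3.8,2.8],[0,-0.95,-2.1],-1],[[23.2,-4,3],[0,-1,-2.3],-1],[[23.6,-4.03,3.03],[0,-1.01,-2.29],-1],[[23.6,-4.03,3.03],[0,-1.01,-2.29],-1],[[23.6,-4.03,3.03],[0,-1.01,-2.29],-1]]'

```text
t: 12.55
eef_pos: [0.6708, 0.2387, 0.3074]
tool_rot: [-0.126, 0.597, 0.775, -0.165]
contact_force: [0.2, -0.5, -1.1]
gripper_width: 0.25
```

```bash
python3 - <<'E'
from h import *
o=get_obs();print(o["t"],o["q"].round(3),o["gripper_width"])
c=read_camera("wrist");ovw(c,GB,"w7.png")
B=np.eye(4);B[:3,:3]=Rq(o["tool_rot"]);B[:3,3]=o["eef_pos"];B=B@GB
print("brush now",B.round(3).tolist(),tf(B,[-.0875,0,-.018])-REC)
# record from wrist: project predicted centre & ring
a=np.linspace(0,2*np.pi,73)
im=cv2.cvtColor(cv2.imread("pics/w7.png"),4)
for r in (.05,.15):
    P=REC+np.c_[r*np.cos(a),r*np.sin(a),0*a]
    cv2.polylines(im,[projw(c,P,o).astype(np.int32)],True,(0,255,0))
save("w7.png",im)
p,Rt=pose_for(np.array([.6252,.2292,.168]),15);print(p,mv(p,Rt))
E
```

```text
12.55 [-0.584  0.756  0.335  1.172 -0.24   1.669  1.57 ] 0.2500225161178698
brush now [[0.967, -0.256, -0.001, 0.626], [0.256, 0.967, 0.0, 0.227], [0.001, -0.0, 1.0, 0.258], [0.0, 0.0, 0.0, 1.0]] [[-0.01676983 -0.10064161  0.13204244]]
[0.67019854 0.24125732 0.21731533] ([0.1, 1.47, 3.29], [0.0, -0.01, -0.02])
```

View pics/w7.png

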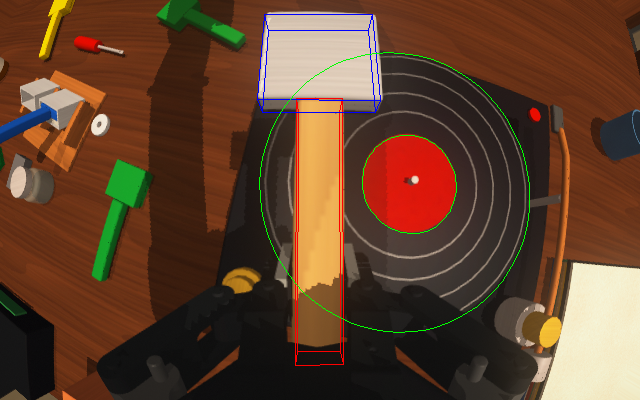

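Predicted record rings coincide with the picture. The yellow knob at px (243,280) is about 10 cm from the fingers, so I lower slowly.

>>> apply_moves --moves '[[[0,0.25,0.55],[0,0,0],-1],[[0,0.5,1.1],[0,0,0],-1],[[0,0.75,1.65],[0,0,0],-1],[[0.1,1,2.2],[0,0,0],-1],[[0.1,1.2,2.7],[0,0,0],-1],[[0.1,1.35,3],[0,0,0],-1],[[0.1,1.42,3.2],[0,0,0],-1],[[0.1,1.45,3.25],[0,0,0],-1],[[0.1,1.45,3.25],[0,0,0],-1],[[0.1,1.45,3.25],[0,0,0],-1],[[0.1,1.45,3.25],[0,0,0],-1],[[0.1,1.45,3.25],[0,0,0],-1]]'

```text
t: 14.1
eef_pos: [0.6695, 0.2443, 0.2183]
tool_rot: [-0.127, 0.595, 0.776, -0.164]
contact_force: [-0.8, 1.0, -0.6]
gripper_width: 0.253
```

```bash
python3 - <<'E'
from h import *
o=get_obs();print(o["t"],o["q"].round(3),o["gripper_width"],abs(o["joint_vel"]).max())
c=read_camera("wrist");ovw(c,GB,"w8.png")
B=np.eye(4);B[:3,:3]=Rq(o["tool_rot"]);B[:3,3]=o["eef_pos"];B=B@GB
F=tf(B,[-.0875,0,-.018])[0]-REC
print("brush now",B.round(3).tolist(),F,np.hypot(*F[:2]))
for n,(r0,r1,c0,c1) in (("scene",(80,230,320,520)),("top",(120,290,100,300))):
    c=read_camera(n);im=c["color"].copy()
    for bb,col in ((box(-.06,.065,-.011,.011,-.009,.009),(255,0,0)),(box(-.115,-.06,-.03,.03,-.008,.008),(0,0,255))):
        uv=proj(c,tf(B,bb))
        for i in range(8):
            for b in (1,2,4):
                if not i&b: cv2.line(im,tuple(uv[i].astype(int)),tuple(uv[i|b].astype(int)),col,1)
    save("f_"+n+".png",cv2.resize(np.hstack([c["color"][r0:r1,c0:c1],im[r0:r1,c0:c1]]),None,fx=2,fy=2,interpolation=2))
    save("ff_"+n+".png",c["color"])
E
```

```text
14.1 [-0.586  0.826  0.316  1.247 -0.254  1.527  1.582] 0.2533788420181693 0.001953512950868285
brush now [[0.966, -0.259, -0.0, 0.625], [0.259, 0.966, -0.002, 0.232], [0.001, 0.002, 1.0, 0.169], [0.0, 0.0, 0.0, 1.0]] [-0.01799584 -0.09534394  0.0429    ] 0.09702739905715987
```

View pics/f_scene.png

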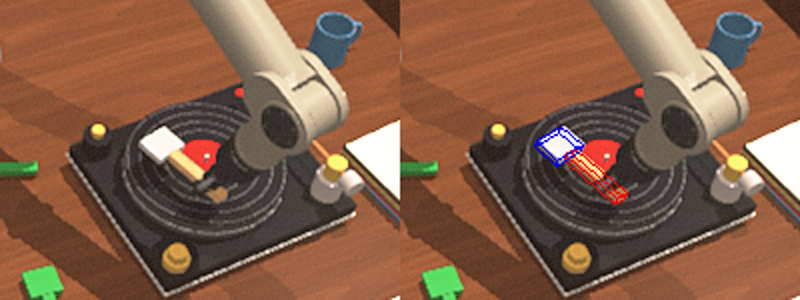

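View pics/f_top.png

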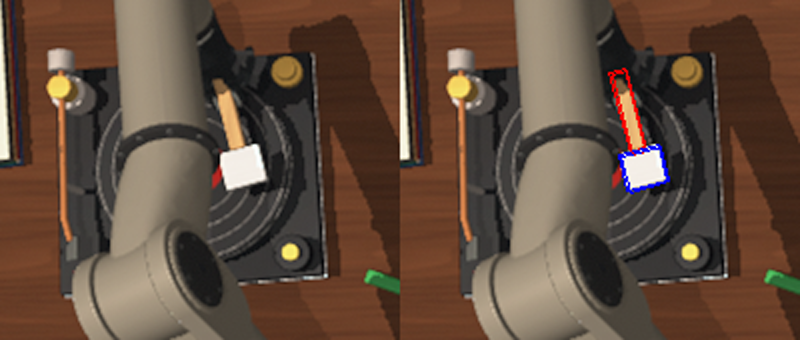

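View pics/w8.png

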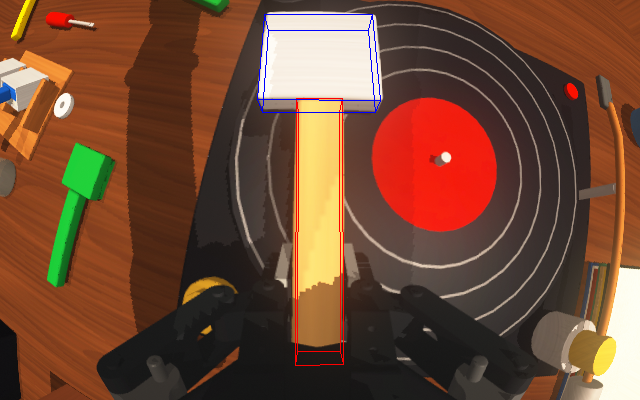

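View pics/ff_top.png

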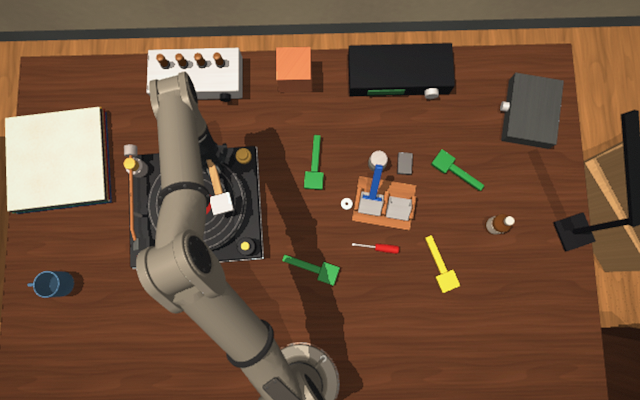

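All three views agree with the model: the brush head sits at px (221,204) in the top view, and the bystanders have not moved. I'm handing in.

```bash
python3 -c "
from station import *
print(hand_in())"
```

```text
the job is handed in; nothing more can be done
None
```

I drew the wooden record brush out of the stand's right-hand slot, turned it level with the bristles down, and handed in at about 14 s while still holding it over the record.

- **Bristle pad:** at the last check, its centre was about 43 mm above the grooves and 97 mm from the spindle. The brush was level to within about 2 degrees, allowing for the uncertainty in how it sits in the fingers.
- **Grip and stillness:** the arm was at rest and the jaws were about 21 mm apart, matching the 22 mm handle.
- **Agreement between views:** the predicted brush outline matched the wrist, top and scene pictures. The brush sat about 5 mm deeper in the slot than I first modelled; I corrected this in hand before placing it.
- **Bystanders:** in the final top picture the blue brush and other bystanders looked unmoved; I judged this by eye, not by measuring.
- **Contact:** no contact force beyond sensor noise showed in any reading I took between moves. No check failed.

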